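Hang the blue-lidded reagent pail on the hanging scale

ROBOT

A 6-joint arm with a two-finger parallel gripper is mounted at the origin on the work surface. World frame = base frame: x ahead of the robot, y to its left, z up, the work surface at z = 0. Lengths are in m, angles in rad, forces in N, time in s.
With the tool pointing down it reaches from about 0.4 to 0.825 m from the base axis. Payload 7 kg.
Tool frame: the origin (TCP) lies between the finger pads; the fingertips stand 22 mm ahead of it and the grasp point (between the pads) lies 3 mm ahead of it (arm.tip_reach is the distance from the TCP to the fingertips, in m); z points along the fingers, y is the line along which they close (so a half turn about z gives the same grasp; the last joint's range is limited). The gripper opens to 88 mm and grips with 3 to 60 N. Pads are 19 mm wide; open, the fingers measure 130 mm over their backs; the gripper's body (78 mm by 193 mm) begins 47 mm behind the grasp point.
Start: joints at [-0.977, 0.359, 0.012, 0, -1.224, -0.288], TCP at [0.203, -0.644, 0.249] pointing down, gripper open.
Joint ranges: [-3.07, 3.07], [-1.43, 2.12], [-1.02, 1.25], [-3.03, 1.67], [-3.05, -0], [-3.03, 3.03]. Speed limits (rad/s): [2.39, 2.39, 3.01, 3.14, 3.14, 3.14].

INTERFACE

Orientations are given as [roll, pitch, yaw] about the fixed x, y, z axes, in that order (R = Rz(yaw) Ry(pitch) Rx(roll)).
In Python, from station import arm, viewer gives the robot as it stands. The module is installed in compiled form; this text tells all that it offers.
- The arm moves only by the tool apply_moves, never from a script. Its argument "commands" is a list that holds one entry, the list of rows, each a list of 5 numbers: the closure, from -1 (fully open) to 1 (shut), then the shift along the world's x, y, z as a fraction of full scale, then the turn about the world's z as a fraction of full scale. In form: [[[fingers, tx, ty, tz, yaw], ...]]. A call has 1 to 12 rows; each row shifts and turns the commanded pose from where the row before left it; what a row does not reach is not made up. Full scale, the value 1, is 20 cm for a shift and pi rad for a turn. A row lasts 1/10 s, in which the tool goes at most 50 mm and 8.59 degrees, less where a joint would pass 70% of its speed; a pose out of reach is approached as far as the arm can. A call with a number of a shift or a turn outside -1 to 1 is refused whole. A call with a gripper value outside its range is refused whole. The fingers move at their own pace and stop on an object; "force" is the grip in N (left out, the last holds). Time passes only in rows, so rows that do not move let the fingers close. It gives the time, the measured TCP pose, the force, the opening and the grip force at its end, in the units of the state.
- arm.get_state(): the state, without advancing time (a new reading comes with each control period).
- viewer.grab_frame(name): name is "scene" or "top" or "wrist"; returns a dict with "image" (420x560x3 uint8, blue, green, red), "mtx" (3x3 intrinsics, pixels), "rvec" (rotation vector, rad) and "tvec" (3), from world to camera coordinates, as OpenCV has them. Camera axes: x right, y down, z forward; pixel columns grow to the right and rows downward; lengths in m; the calibration is good to about 2 mm. A picture is of the moment at which its call begins. There is no depth.
- arm.job_done(): hands the job in; it is judged then, once.
The state is a dict: "t": time; "q": joint angles; "qd": joint speeds; "joint_efforts": joint torques, N m; "eef_pos": TCP position; "ee_rot": TCP orientation; "force": force on the tool from outside, world axes, zero at the start; "moment": the same for the moment, N m; "width": finger opening in m; "gripper_force": force on a finger pad.
Only numpy, scipy, OpenCV 4.12 (cv2) and the standard library are available. Lean on these libraries where they do the work, as an engineer would, in place of code of your own. Each camera call takes 0.05 s, during which the arm holds its last target. There are 200 camera calls.

TASK

Weigh the blue-lidded reagent pail: its wire bail is lying flat, so first swing the bail fully upright while the pail still stands on the bench, then lift the pail by it and hang the bail over both prongs of the scale's yellow double hook. Leave the pail hanging there freely, no longer swinging much, clear of the bench; keep the pail from tipping over on the way, and leave the red-lidded pail alone.

Things in the scene. Friction and masses are not known exactly. Their poses are not given: they have to be found in the camera images.
- blue_pail: Pail to weigh: closed white tin 90 mm wide, 95 high, blue lid and band, about 0.5 kg, loose, upright on the bench. Origin: centre of underside, z up. Bail hinge: line along pail's y through (0,0,75). Bail starts flat (about 90 deg from upright), lying to pail's -x (roughly at the robot), 48 mm free between its grip and the tin. It swings freely 90 deg either way from upright and falls flat if let go.
- blue_pail_bail_mid (a point): Middle of the bail's cross bar (blue pail), on its axis; pinch here: an orange grip 14 mm thick, 40 long, that turns easily on the bar. Bail: 6 mm steel wire, square corners, arms at pail's y = -58 and +58 mm, straight bar 100 mm from the hinge (175 above the pail's underside when upright). y axis: along the bar. z axis: from hinge out through the bar; level when flat, straight up when upright.
- hook_seat (a point): Resting place of bar's middle on the fixed hanging scale, 210 mm above bench: midway between two yellow prongs (8 mm thick, 74 apart on centres, 66 free between for grip and fingers). x: from prong tips to the white column, level; y: across prongs, as the bar must lie. Seat flat +-13 mm in x; tips at x -34, tops 227 above bench; column head from x +90, top 227. Come in from the tips' side, then lower.
- red_pail: Bystander: same pail with red lid and band, its bail also flat, loose. Origin: centre of underside. Leave it alone.
Things that resemble listed ones, but are neither listed nor needed, are in the scene too. Leave any pink look-alike of the blue_pail alone.

How it is judged:
On the way:
1. the blue-lidded pail's bail is upright (within 17 degrees) while the pail stands upright on the bench (angle between blue_pail_bail_mid's own z axis and vertical below 0.3 rad and angle between blue_pail's own z axis and vertical below 0.15 rad and height (world z) of blue_pail below 0.008 m), for 0.2 s.
At the end, for the whole second after the job is handed in: The blue-lidded pail hangs (slower than 0.12 m/s) by its bail from both prongs: bar middle within 35 mm along, 20 mm across, -10 to +20 mm in height of the hook seat; bar within 17 degrees of straight across; pail over 20 mm clear of the bench and within 17 degrees of upright (x of blue_pail_bail_mid in the frame of hook_seat between -0.035 and 0.035 m and y of blue_pail_bail_mid in the frame of hook_seat between -0.02 and 0.02 m and z of blue_pail_bail_mid in the frame of hook_seat between -0.01 and 0.02 m and angle between the y axis of blue_pail_bail_mid and the y axis of hook_seat, either way round below 0.3 rad and height (world z) of blue_pail above 0.02 m and angle between blue_pail's own z axis and vertical below 0.3 rad and linear speed of blue_pail below 0.12 m/s and angular speed of blue_pail below 1 rad/s); the robot touches nothing.
It fails at once if the blue-lidded pail is tipped more than 40 degrees (angle between blue_pail's own z axis and vertical above 0.7 rad).
It fails at once if the red-lidded pail is moved more than 30 mm (distance of red_pail from where it was at the start of the episode above 0.03 m).
It also fails if it takes over 62 s, if anything falls off the work surface, if the arm or the gripper's body presses on something with over 40 N, if the wrist force passes 120 N, or if a joint passes its speed limit or range.

## Working session

There is one attempt and no reset: what is moved stays moved. The work goes in short steps, Python scripts to look and compute and a tool call to move; the robot and the scene stay as the last step left them, time stands still between calls to the robot, and variables do not carry over. Pictures are saved under pics/ and viewed, at most 10 in all, crops included, and the job is handed in when it is done.

Besides the shell and the picture viewer there is one more tool, called after "Emit:" as name(argument=value, ...), one argument or row to a line, values as JSON. apply_moves: Moves the arm, as the interface text tells. Shift numbers are shares of 20 cm and turn numbers shares of pi rad, none past 1 either way. Its arguments: {"type":"object","properties":{"commands":{"type":"array","items":{"type":"array","items":{"type":"array","items":{"type":"number"}}}},"force":{"type":"number"}},"required":["commands"]}

```bash
mkdir -p pics; cat > h.py <<'E'
import cv2, numpy as np, json
from station import arm, viewer
def grab(n):
    f=viewer.grab_frame(n); f['R']=cv2.Rodrigues(np.array(f['rvec'],float))[0]; f['t']=np.array(f['tvec'],float).ravel(); f['K']=np.array(f['mtx'],float); return f
def ray(f,uv):
    d=f['R'].T@np.linalg.solve(f['K'],[uv[0],uv[1],1.]); return -f['R'].T@f['t'], d/np.linalg.norm(d)
def plane(f,uv,z):
    c,d=ray(f,uv); return c+d*(z-c[2])/d[2]
def tri(obs):
    A=np.zeros((3,3));b=np.zeros(3);L=[]
    for f,uv in obs:
        c,d=ray(f,uv);P=np.eye(3)-np.outer(d,d);A+=P;b+=P@c;L.append((c,P))
    x=np.linalg.solve(A,b); return x,[float(np.linalg.norm(P@(x-c))) for c,P in L]
def proj(f,p):
    q=f['K']@(f['R']@np.array(p)+f['t']); return q[:2]/q[2]
def blobs(f,lo,hi,amin=30):
    m=cv2.inRange(cv2.cvtColor(f['image'],cv2.COLOR_BGR2HSV),lo,hi)
    n,l,s,c=cv2.connectedComponentsWithStats(m)
    return [(s[i].tolist(),c[i].round(1).tolist()) for i in range(1,n) if s[i][4]>=amin]
E
python3 - <<'E'
from h import *
a=grab('scene');b=grab('top')
im=np.vstack([a['image'],b['image']])
cv2.imwrite('pics/a.png',a['image']);cv2.imwrite('pics/b.png',b['image'])
for n,f in(('scene',a),('top',b)):
    print(n,(-f['R'].T@f['t']).round(3))
    for nm,lo,hi in(('blue',(95,90,50),(125,255,255)),('orange',(8,140,120),(19,255,255)),('yellow',(22,130,120),(34,255,255)),('red',(0,140,80),(6,255,255)),('pink',(140,40,80),(175,255,255))):
        print(nm,blobs(f,lo,hi))
print(arm.get_state())
E
```

```text
scene [ 1.438 -0.1    0.714]
blue [([387, 0, 21, 62, 697], [397.1, 23.5]), ([384, 0, 176, 192, 12508], [446.5, 80.9]), ([292, 18, 14, 7, 94], [298.4, 20.9]), ([132, 23, 15, 8, 106], [139.1, 26.6]), ([333, 23, 12, 7, 79], [338.3, 26.1]), ([102, 24, 15, 8, 108], [109.2, 27.3]), ([365, 34, 9, 7, 56], [369.0, 37.2]), ([555, 59, 5, 16, 46], [557.8, 68.2]), ([476, 74, 60, 134, 2818], [504.1, 139.6]), ([372, 97, 21, 41, 618], [381.5, 116.5]), ([49, 175, 32, 15, 243], [65.3, 181.9]), ([15, 179, 33, 13, 184], [31.1, 185.0]), ([330, 192, 32, 18, 425], [344.8, 200.4]), ([330, 214, 12, 13, 83], [335.4, 220.9])]
orange [([290, 26, 17, 13, 145], [297.1, 31.8]), ([352, 43, 10, 6, 31], [356.6, 44.5]), ([209, 44, 5, 8, 31], [210.7, 48.0]), ([0, 135, 9, 11, 39], [3.5, 141.3]), ([0, 147, 13, 33, 137], [5.0, 162.5]), ([0, 175, 25, 79, 617], [6.6, 215.3]), ([387, 188, 9, 16, 99], [391.1, 195.3]), ([317, 190, 11, 8, 50], [321.9, 193.3]), ([434, 194, 9, 11, 53], [437.6, 199.4]), ([357, 202, 13, 8, 63], [363.2, 205.8]), ([454, 202, 22, 15, 213], [463.8, 209.7]), ([147, 207, 14, 8, 76], [153.5, 210.6]), ([48
[... 2190 characters left out ...]
332, 39, 12, 143], [540.2, 337.1])]
{'t': 0.1, 'q': array([-9.76914100e-01,  3.59314374e-01,  1.11843156e-02, -2.96615259e-04,
       -1.22412963e+00, -2.88102059e-01]), 'qd': array([-0.00224859, -0.00315575,  0.00269657,  0.00126075, -0.00036758,
        0.00076252]), 'joint_efforts': array([-9.58398268e-04, -5.84160340e+01,  2.93752205e+01,  7.01545671e+00,
        1.02947128e-02, -5.56942882e-05]), 'eef_pos': array([ 0.20305665, -0.64331657,  0.24773382]), 'ee_rot': array([ 3.14011036e+00, -1.48464149e-04, -2.83591336e+00]), 'force': array([ 0.4198227 , -0.85405593,  0.81267011]), 'moment': array([-0.0227809 , -0.000136  , -0.03394173]), 'gripper_force': 0.0, 'width': 0.08767874327331318}
```

View pics/a.png

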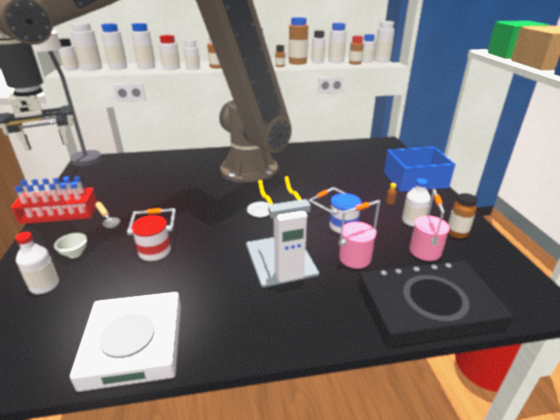

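View pics/b.png

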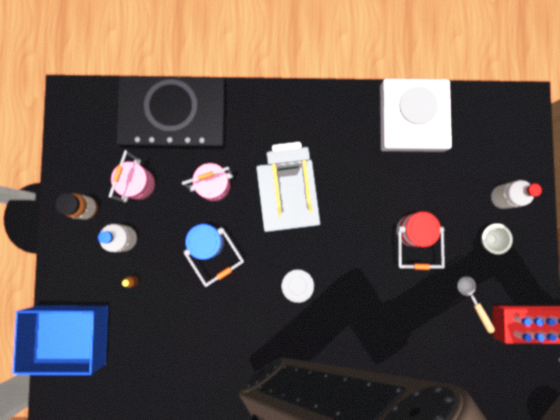

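The scene camera shows four pails and the top view gives their positions. Top-view pixels:
- Blue lid at (204,241), with its grip at (224,273). It has the only blue lid and its bail lies flat toward the robot, so it fits.
- Pink look-alikes at (211,180) and (132,180), not wanted.
- Red at (423,229), not wanted.

The yellow prongs are near (278,190) and (307,187).

Next I'll confirm with one crop and measure.

```bash
python3 - <<'E'
from h import *
a=grab('scene');b=grab('top')
c1=cv2.resize(b['image'][130:300,170:340],(560,560),interpolation=cv2.INTER_CUBIC)
c2=cv2.resize(a['image'][165:295,240:390],(240*1,208),interpolation=cv2.INTER_CUBIC)
out=np.zeros((560,800,3),np.uint8);out[:,:560]=c1;out[:208,560:]=c2
cv2.imwrite('pics/c.png',out)
print('grip',tri([(b,(223.8,272.8)),(a,(321.9,193.3))]))
print('lid',plane(b,(203.1,241.4),.095), 'red',plane(b,(422.9,228.9),.095))
hsv=cv2.cvtColor(b['image'],cv2.COLOR_BGR2HSV)
for u,v in((277,185),(278,200),(306,180),(308,200)): print(hsv[v-2:v+3,u-3:u+4].reshape(-1,3).max(0), hsv[v,u-3:u+4].tolist())
print(blobs(b,(19,100,80),(36,255,255)))
E
```

```text
grip (array([0.37845408, 0.2088648 , 0.07946921]), [0.0006658623306571587, 0.0006658623306571884])
lid [0.46148628 0.26383094 0.095     ] red [ 0.49869779 -0.32087215  0.095     ]
[113 111 255] [[25, 37, 250], [29, 88, 255], [29, 106, 255], [28, 103, 254], [22, 78, 232], [23, 5, 186], [105, 15, 211]]
[110 113 255] [[24, 5, 247], [26, 50, 253], [29, 95, 255], [29, 110, 255], [27, 101, 250], [22, 56, 209], [100, 8, 186]]
[150 119 255] [[110, 4, 208], [20, 69, 229], [28, 107, 253], [29, 108, 255], [29, 91, 255], [26, 47, 251], [23, 4, 243]]
[120 120 255] [[102, 5, 236], [23, 37, 232], [27, 102, 252], [29, 108, 255], [29, 92, 255], [26, 47, 252], [23, 4, 244]]
[([303, 161, 9, 50, 102], [306.2, 185.3]), ([273, 165, 7, 37, 76], [276.1, 182.0]), ([121, 279, 9, 9, 55], [124.8, 282.7])]
```

View pics/c.png

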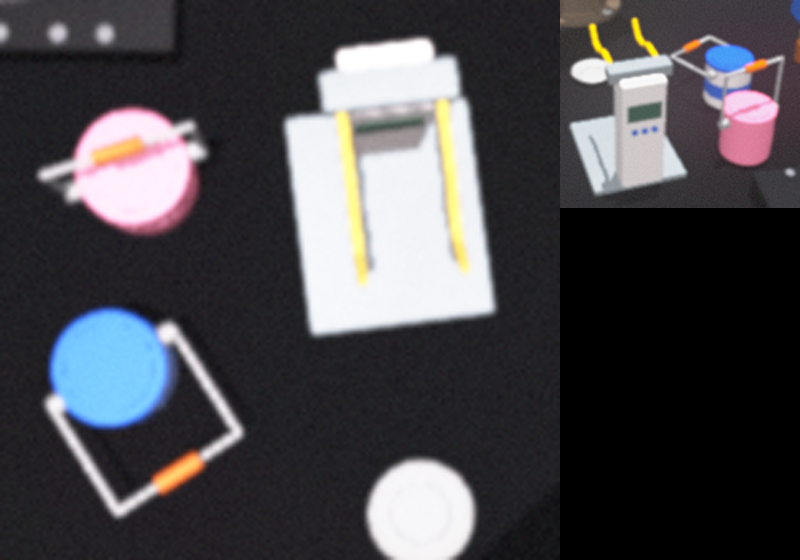

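The crop confirms it: a blue lid, the bail flat toward lower right, and the orange grip at its bar. The hook's prongs are free-standing, with their tips toward the robot. Now the hook itself.

```bash
python3 - <<'E'
from h import *
a=grab('scene');b=grab('top')
s=560/170.
L,R=(170+362/s,130+280/s),(170+463/s,130+267/s)
print('Ltip',tri([(b,L),(a,(286,177))]),'Rtip',tri([(b,R),(a,(260.5,181))]))
for z in(.21,.225):
  for uv in(L,R): print(z,plane(b,uv,z).round(4))
for uv in((343,112),(440,100)): print('root',plane(b,(170+uv[0]/s,130+uv[1]/s),.20).round(4))
g=[plane(b,(170+u/s,130+v/s),.078) for u,v in((119,512),(240,433),(53,403),(168,331))]
print(np.round(g,4)); print('bar mid',(g[0]+g[1])/2,'hinge mid',(g[2]+g[3])/2, np.degrees(np.arctan2(*(g[0]-g[1])[1::-1])))
print('pink',plane(b,(205.4,175.7),.175), [plane(b,(170+u/s,130+v/s),.175) for u,v in((40,175),(192,125))])
E
```

```text
Ltip (array([0.52324798, 0.06319352, 0.22671518]), [0.0010781657177013923, 0.001078165717701389]) Rtip (array([ 0.5333895 , -0.0084605 ,  0.22577748]), [0.0002420372028354019, 0.00024203720283541186])
0.21 [0.5246 0.0639 0.21  ]
0.21 [ 0.5347 -0.0097  0.21  ]
0.225 [0.5236 0.0642 0.225 ]
0.225 [ 0.5335 -0.0083  0.225 ]
root [0.6502 0.0785 0.2   ]
root [0.6599 0.0065 0.2   ]
[[0.345  0.256  0.078 ]
 [0.4089 0.1593 0.078 ]
 [0.4322 0.3112 0.078 ]
 [0.4912 0.2191 0.078 ]]
bar mid [0.37693332 0.20765961 0.078     ] hinge mid [0.46171899 0.26513679 0.078     ] 123.46704335439935
pink [0.62381319 0.24916682 0.175     ] [array([0.60465602, 0.30638233, 0.175     ]), array([0.64388113, 0.19261956, 0.175     ])]
```

Emit:
apply_moves(
  commands=[
    [[-1,0,0,0.25,0.04],[-1,0.1,0.22,0.2,0.04],[-1,0.1,0.22,0.1,0.04],[-1,0.1,0.22,0,0.04],[-1,0.1,0.22,0,0.04],[-1,0.1,0.22,0,0.04],[-1,0.1,0.22,0,0.04],[-1,0.1,0.22,0,0.04],[-1,0.1,0.22,0,0.04],[-1,0.1,0.22,0,0.04],[-1,0,0.24,0,0.04],[-1,0,0.24,0,0.04]],
  ],
)

```text
t: 1.5
eef_pos: [0.3782, -0.1608, 0.3495]
ee_rot: [-3.142, 0.0, -1.323]
force: [1.1, 1.4, 1.1]
width: 0.0873
gripper_force: 0.0
```

Emit:
apply_moves(
  commands=[
    [[-1,0.1,0.22,0,0],[-1,0.1,0.22,0,0],[-1,0,0.24,0,0],[-1,0,0.24,0,0.03],[-1,0,0.24,0,0.03],[0.05,-0.05,0.24,-0.1,0.03],[0.05,-0.05,0.22,-0.2,0.017],[0.05,-0.05,0.22,-0.2,0],[0.05,-0.055,0,-0.25,0],[0.05,0,0,0,0],[0.05,0,0,0,0],[0.05,0,0,0,0]],
  ],
)

```text
t: 2.7
eef_pos: [0.3832, 0.1887, 0.2181]
ee_rot: [-3.138, 0.0, -0.992]
force: [0.6, 0.5, 0.1]
width: 0.0427
gripper_force: 0.0
```

```bash
python3 - <<'E'
from h import *
st=arm.get_state();print(st['eef_pos'],st['ee_rot'],st['width'],st['force'])
w=grab('wrist');cv2.imwrite('pics/d.png',w['image'])
print(blobs(w,(8,140,120),(19,255,255)))
print(proj(w,(.3775,.208,.077)))
E
```

```text
[0.38318207 0.18866669 0.218095  ] [-3.13751548e+00  3.51804430e-04 -9.91712970e-01] 0.042740735171287014 [0.61133492 0.47903808 0.05520755]
[([267, 200, 18, 50, 851], [275.7, 224.5])]
[275.35193373 221.86349346]
```

View pics/d.png

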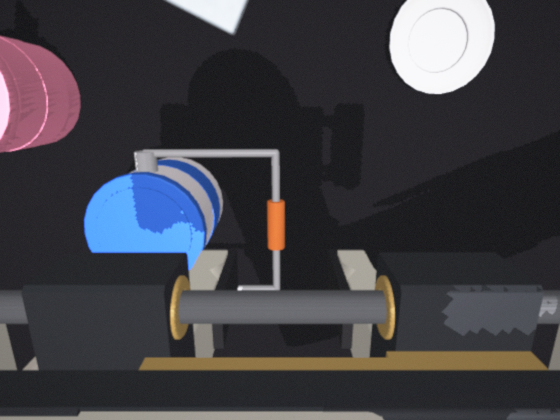

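The wrist view shows the bar aligned with the pads. The orange grip is at (276,225), within 3 px of the prediction.

```bash
python3 - <<'E'
from h import *
w=grab('wrist');b=grab('top');a=grab('scene')
p=(275.7,224.5)
print(plane(w,p,.076),tri([(w,p),(b,(223.8,272.8)),(a,(321.9,193.3))]),tri([(w,p),(a,(321.9,193.3))]))
E
```

```text
[0.37587779 0.21005551 0.076     ] (array([0.37747444, 0.20903924, 0.0790578 ]), [0.0010630358515544842, 0.001219928632165031, 0.0005928532111875592]) (array([0.37623581, 0.20909669, 0.0782277 ]), [0.00027942546082632087, 0.0002794254608262805])
```

Emit:
apply_moves(
  commands=[
    [[0.05,-0.03,0.1,0,0],[0.05,0,0,0,0],[0.05,0,0,-0.2,0],[0.05,0,0,-0.2,0],[0.05,0,0,-0.15,0],[0.05,0,0,-0.1,0],[0.05,0,0,-0.045,0],[0.05,0,0,0,0],[0.05,0,0,0,0]],
  ],
)

```text
t: 3.8
eef_pos: [0.3761, 0.2082, 0.0774]
ee_rot: [-3.14, 0.0, -0.992]
force: [0.0, -0.2, 0.8]
width: 0.0417
gripper_force: 0.0
```

Emit:
apply_moves(
  commands=[
    [[1,0,0,0,0],[1,0,0,0,0],[1,0,0,0,0],[1,0,0,0,0],[1,0,0,0,0],[1,0,0,0,0]],
  ],
  force=20,
)

```text
t: 4.4
eef_pos: [0.3757, 0.2081, 0.0768]
ee_rot: [-3.141, 0.0, -0.991]
force: [-0.4, 1.4, 2.4]
width: 0.013
gripper_force: 20.0
```

Emit:
apply_moves(
  commands=[
    [[1,0.002,0.001,0.039,0],[1,0.003,0.002,0.039,0],[1,0.006,0.004,0.039,0],[1,0.009,0.006,0.038,0],[1,0.012,0.008,0.037,0],[1,0.013,0.009,0.036,0],[1,0.016,0.011,0.034,0],[1,0.018,0.012,0.033,0],[1,0.02,0.014,0.031,0],[1,0.022,0.014,0.029,0],[1,0,0,0,0]],
  ],
)

```text
t: 5.5
eef_pos: [0.4003, 0.2244, 0.1482]
ee_rot: [-3.141, -0.0, -0.992]
force: [-2.0, 0.1, 1.5]
width: 0.013
gripper_force: 20.0
```

```bash
python3 - <<'E'
from h import *
st=arm.get_state();print(st['eef_pos'],st['force'],st['width'])
a=grab('scene');b=grab('top')
print([x for x in blobs(b,(95,90,50),(125,255,255),300)],[x for x in blobs(a,(95,90,50),(125,255,255),200)])
E
```

```text
[0.40028189 0.22435292 0.1482374 ] [-2.01359511  0.07669885  1.52950152] 0.013046182359526504
[([13, 305, 96, 72, 5899], [57.5, 338.4])] [([387, 0, 21, 62, 703], [397.1, 23.5]), ([384, 0, 176, 192, 12511], [446.5, 80.9]), ([476, 74, 60, 134, 2818], [504.1, 139.6]), ([372, 96, 21, 42, 626], [381.5, 116.3]), ([15, 175, 66, 17, 478], [49.5, 183.0]), ([330, 192, 32, 18, 415], [344.6, 200.4])]
```

Forces are tiny and the pail hasn't moved in the scene view. On to the second half of the arc.

Emit:
apply_moves(
  commands=[
    [[1,0.024,0.016,0.027,0],[1,0.026,0.017,0.024,0],[1,0.027,0.018,0.022,0],[1,0.029,0.019,0.019,0],[1,0.03,0.02,0.016,0],[1,0.03,0.02,0.014,0],[1,0.032,0.021,0.011,0],[1,0.032,0.021,0.008,0],[1,0.033,0.022,0.004,0],[1,0.033,0.022,0.002,0],[1,0,0,0,0],[1,0,0,0,0]],
  ],
)

```text
t: 6.8
eef_pos: [0.4592, 0.2633, 0.1769]
ee_rot: [-3.141, -0.0, -0.992]
force: [0.8, -1.1, 3.1]
width: 0.0134
gripper_force: 20.0
```

```bash
python3 - <<'E'
from h import *
st=arm.get_state();print(st['eef_pos'],st['force'],st['width'])
a=grab('scene')
print([x for x in blobs(a,(95,90,50),(125,255,255),200)][-1], [x for x in blobs(a,(8,140,120),(19,255,255)) if 300<x[1][0]<380])
cv2.imwrite('pics/e.png',cv2.resize(a['image'][100:280,220:460],(800,600)))
E
```

```text
[0.45919502 0.2633089  0.17692096] [ 0.82030312 -1.05114564  3.07815344] 0.013373175233568907
([335, 192, 26, 18, 353], [345.8, 200.5]) [([297, 26, 10, 13, 89], [301.7, 32.3]), ([356, 202, 14, 8, 72], [362.9, 205.7]), ([29, 354, 468, 66, 15402], [326.3, 397.6])]
```

View pics/e.png

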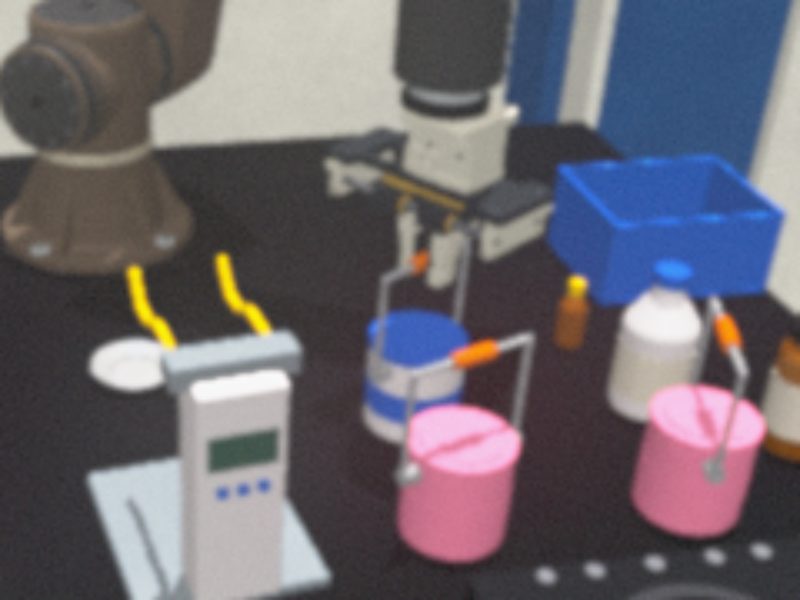

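The bail is upright with the pail standing on the bench, gripped at (362,205). Next I'll hold it briefly and lift.

Emit:
apply_moves(
  commands=[
    [[1,0,0,0,0],[1,0,0,0,0],[1,0,0,0.02,0],[1,0,0,0.04,0],[1,0,0,0.06,0],[1,0,0,0.07,0],[1,0,0,0.07,0],[1,0,0,0.06,0],[1,0,0,0.05,0],[1,0,0,0.03,0],[1,0,0,0,0],[1,0,0,0,0]],
  ],
  force=40,
)

```text
t: 8.05
eef_pos: [0.4586, 0.263, 0.2565]
ee_rot: [3.141, 0.0, -0.992]
force: [0.0, 0.2, -5.4]
width: 0.0133
gripper_force: 40.0
```

Emit:
apply_moves(
  commands=[
    [[1,-0.003,-0.02,0,0],[1,-0.006,-0.04,0,-0.005],[1,-0.009,-0.055,0,-0.007],[1,-0.009,-0.055,0,-0.007],[1,-0.009,-0.055,0,-0.007],[1,-0.009,-0.055,0,-0.007],[1,-0.009,-0.055,0,-0.007],[1,-0.009,-0.055,0,-0.007],[1,-0.009,-0.055,0,-0.007],[1,-0.009,-0.055,0,-0.007],[1,-0.009,-0.055,0,-0.007],[1,-0.009,-0.055,0,-0.007]],
  ],
)

```text
t: 9.25
eef_pos: [0.4389, 0.1402, 0.2569]
ee_rot: [-3.142, -0.0, -1.229]
force: [0.5, 0.8, -6.0]
width: 0.0128
gripper_force: 40.0
```

Emit:
apply_moves(
  commands=[
    [[1,-0.009,-0.055,0,-0.007],[1,-0.009,-0.055,0,-0.007],[1,-0.009,-0.055,0,-0.007],[1,-0.009,-0.055,0,-0.007],[1,-0.009,-0.055,0,-0.007],[1,-0.009,-0.055,0,-0.007],[1,-0.009,-0.055,0,-0.007],[1,-0.009,-0.055,0,-0.007],[1,-0.009,-0.055,0,-0.007],[1,-0.006,-0.055,0,-0.007],[1,-0.003,-0.04,0,0],[1,0,-0.02,0,0]],
  ],
)

```text
t: 10.45
eef_pos: [0.421, 0.0183, 0.2569]
ee_rot: [-3.142, -0.0, -1.448]
force: [-0.1, 0.5, -5.7]
width: 0.0129
gripper_force: 40.0
```

```bash
python3 - <<'E'
from h import *
st=arm.get_state();print(st['eef_pos'],st['ee_rot'],st['force'],st['width'])
a=grab('scene');b=grab('top')
m=np.zeros((600,800,3),np.uint8)
m[:300,:400]=cv2.resize(a['image'],(400,300))
m[300:,:]=cv2.resize(a['image'][120:270,160:560][:, :],(800,300))
m[:300,400:]=cv2.resize(b['image'],(400,300))
cv2.imwrite('pics/f.png',m)
E
```

```text
[0.42098246 0.01828673 0.25692053] [-3.14157328e+00 -3.91013092e-05 -1.44770862e+00] [-0.07925278  0.48115662 -5.66606136] 0.012872726837257747
```

View pics/f.png

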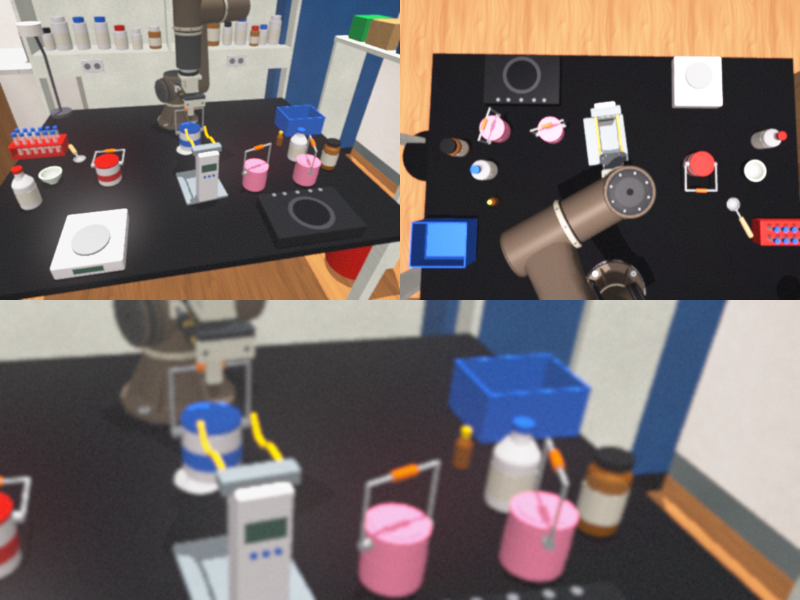

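The pail hangs level at the staging point in front of the prong tips; the grip is at about (205,367) in the lower panel. Now I'll move in over the seat.

Emit:
apply_moves(
  commands=[
    [[1,0.01,0.001,0,0],[1,0.02,0.002,0,0],[1,0.03,0.003,0,0],[1,0.035,0.0035,0,0],[1,0.035,0.0035,0,0],[1,0.035,0.0035,0,0],[1,0.035,0.0035,0,0],[1,0.035,0.0035,0,0],[1,0.035,0.0035,0,0],[1,0.035,0.0035,0,0],[1,0.035,0.0035,0,0]],
  ],
)

```text
t: 11.65
eef_pos: [0.4897, 0.026, 0.2569]
ee_rot: [3.142, -0.0, -1.447]
force: [-0.1, 0.3, -5.2]
width: 0.0129
gripper_force: 40.0
```

Emit:
apply_moves(
  commands=[
    [[1,0.035,0.0035,0,0],[1,0.035,0.0035,0,0],[1,0.035,0.0035,0,0],[1,0.035,0.0035,0,0],[1,0.035,0.0035,0,0],[1,0.035,0.0035,0,0],[1,0.035,0.0035,0,0],[1,0.035,0.0035,0,0],[1,0.035,0.0035,0,0],[1,0.03,0.003,0,0],[1,0.02,0.002,0,0],[1,0,0,0,0]],
  ],
)

```text
t: 12.85
eef_pos: [0.5625, 0.0333, 0.2567]
ee_rot: [3.141, -0.0, -1.447]
force: [0.4, 0.4, -5.5]
width: 0.0131
gripper_force: 40.0
```

```bash
python3 - <<'E'
from h import *
st=arm.get_state();print(st['eef_pos'],st['ee_rot'],st['force'],st['width'])
a=grab('scene');w=grab('wrist')
m=np.zeros((600,800,3),np.uint8)
m[:,:400]=cv2.resize(a['image'][135:285,240:340],(400,600))
m[:300,400:]=cv2.resize(w['image'],(400,300))
cv2.imwrite('pics/g.png',m)
E
```

```text
[0.56253404 0.0332888  0.25670171] [ 3.14137600e+00 -1.24788917e-04 -1.44725820e+00] [ 0.37555745  0.36243148 -5.51141096] 0.01309595043116879
```

View pics/g.png

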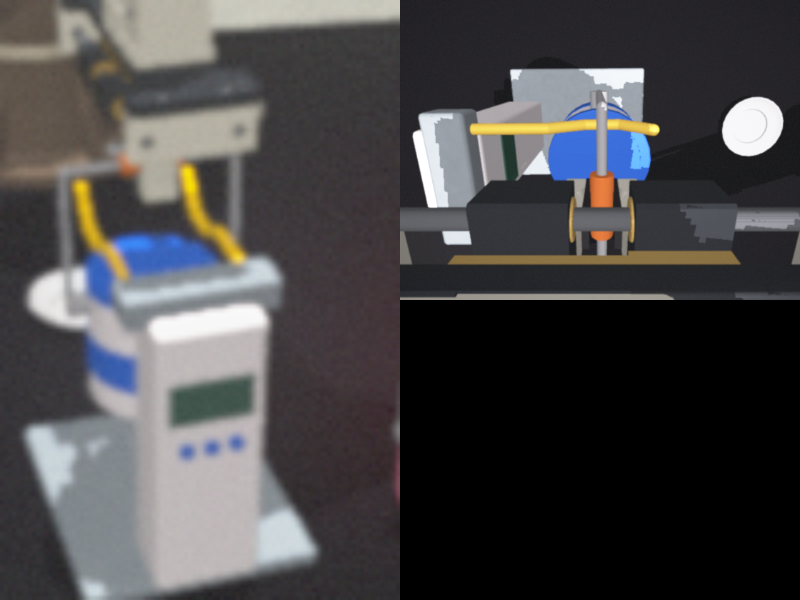

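The bar lies across both prongs above the seat flat. In the wrist panel it is at u=602 and the prong tip at u=655. The grip and fingers are between the prongs, so I'll lower.

Emit:
apply_moves(
  commands=[
    [[1,0,0,-0.02,0],[1,0,0,-0.03,0],[1,0,0,-0.03,0],[1,0,0,-0.03,0],[1,0,0,-0.03,0],[1,0,0,-0.03,0],[1,0,0,-0.02,0],[1,0,0,-0.01,0],[1,0,0,0,0],[1,0,0,0,0]],
  ],
)

```text
t: 13.95
eef_pos: [0.5622, 0.0332, 0.2171]
ee_rot: [-3.141, -0.0, -1.447]
force: [-0.6, 0.2, -5.4]
width: 0.0125
gripper_force: 40.0
```

Emit:
apply_moves(
  commands=[
    [[1,0,0,-0.005,0],[1,0,0,-0.005,0],[1,0,0,-0.005,0],[1,0,0,0,0]],
  ],
)

```text
t: 14.35
eef_pos: [0.562, 0.0332, 0.2137]
ee_rot: [3.141, -0.0, -1.447]
force: [0.0, -0.4, -4.3]
width: 0.0128
gripper_force: 40.0
```

Emit:
apply_moves(
  commands=[
    [[1,0,0,-0.005,0],[1,0,0,-0.005,0],[1,0,0,0,0],[1,0,0,0,0]],
  ],
)

```text
t: 14.75
eef_pos: [0.5621, 0.0333, 0.2119]
ee_rot: [-3.142, 0.0, -1.447]
force: [-0.3, 0.3, -5.4]
width: 0.0123
gripper_force: 40.0
```

Emit:
apply_moves(
  commands=[
    [[1,0,0,-0.005,0],[1,0,0,-0.005,0],[1,0,0,0,0],[1,0,0,0,0]],
  ],
)

```text
t: 15.15
eef_pos: [0.5623, 0.0332, 0.2113]
ee_rot: [-3.14, -0.0, -1.447]
force: [-4.9, 0.7, 6.0]
width: 0.0126
gripper_force: 40.0
```

Emit:
apply_moves(
  commands=[
    [[1,0,0,-0.005,0],[1,0,0,-0.005,0],[1,0,0,0,0],[1,0,0,0,0]],
  ],
)

```text
t: 15.55
eef_pos: [0.5625, 0.0332, 0.2109]
ee_rot: [-3.139, -0.0, -1.446]
force: [-8.9, 0.7, 16.3]
width: 0.0128
gripper_force: 40.0
```

The bar is seated; the load has reversed. I'll relieve it and release.

Emit:
apply_moves(
  commands=[
    [[1,0,0,0.005,0],[1,0,0,0.005,0],[1,0,0,0,0],[0.6,0,0,0,0],[0.4,0,0,0,0],[0.2,0,0,0,0],[0.1,0,0,0,0],[0.1,0,0,0,0],[0.1,0,0,0,0],[0.1,0,0,0,0]],
  ],
  force=20,
)

```text
t: 16.55
eef_pos: [0.5621, 0.0333, 0.2099]
ee_rot: [-3.142, -0.0, -1.447]
force: [-0.1, 0.2, -1.4]
width: 0.0393
gripper_force: 0.0
```

```bash
python3 - <<'E'
from h import *
st=arm.get_state();print(st['eef_pos'],st['force'],st['width'])
a=grab('scene');w=grab('wrist')
m=np.zeros((600,800,3),np.uint8)
m[:,:400]=cv2.resize(a['image'][135:285,240:340],(400,600))
m[:300,400:]=cv2.resize(w['image'],(400,300))
cv2.imwrite('pics/i.png',m)
E
```

```text
[0.56211437 0.033263   0.20986467] [-0.09635005  0.18453873 -1.38945026] 0.03926217599209115
```

View pics/i.png

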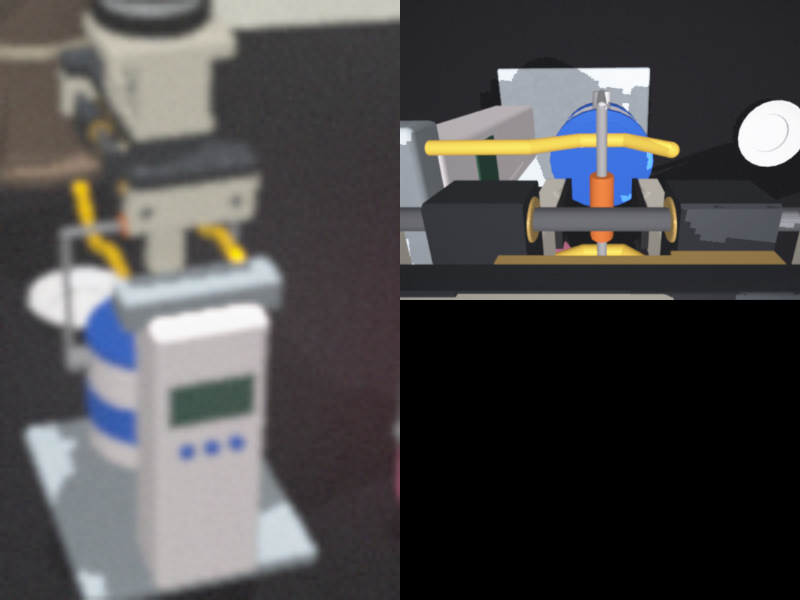

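The bar rests on the flats of both prongs at wrist (602,140) and the fingers are open and clear of the grip. I'll retreat straight up and let it settle.

Emit:
apply_moves(
  commands=[
    [[0.1,0,0,0.03,0],[0.1,0,0,0.06,0],[0.1,0,0,0.1,0],[0.1,0,0,0.15,0],[0.1,0,0,0.15,0],[0.1,0,0,0.15,0],[0.1,0,0,0.1,0],[0.1,0,0,0,0],[0.1,0,0,0,0],[0.1,0,0,0,0],[0.1,0,0,0,0],[0.1,0,0,0,0]],
  ],
)

```text
t: 17.85
eef_pos: [0.5619, 0.0332, 0.3573]
ee_rot: [3.14, -0.0, -1.447]
force: [-0.4, 0.1, -0.5]
width: 0.0396
gripper_force: 0.0
```

Emit:
apply_moves(
  commands=[
    [[0.1,0,0,0,0],[0.1,0,0,0,0],[0.1,0,0,0,0],[0.1,0,0,0,0],[0.1,0,0,0,0],[0.1,0,0,0,0],[0.1,0,0,0,0],[0.1,0,0,0,0],[0.1,0,0,0,0],[0.1,0,0,0,0],[0.1,0,0,0,0],[0.1,0,0,0,0]],
  ],
)

```text
t: 19.05
eef_pos: [0.5621, 0.0332, 0.3579]
ee_rot: [-3.142, -0.0, -1.447]
force: [0.4, -0.1, -0.0]
width: 0.0392
gripper_force: 0.0
```

```bash
python3 - <<'E'
from h import *
st=arm.get_state();print(st['t'],st['eef_pos'],st['force'])
L=[]
for i in range(8):
    a=grab('scene'); w=grab('wrist')
    ba=[x[1] for x in blobs(a,(95,90,50),(125,255,255),60) if 250<x[1][0]<300 and 190<x[1][1]<270]
    og=[x[1] for x in blobs(w,(5,140,100),(16,255,255),60)]
    if i in(0,3,7): print(ba,og)
g=og[0]; print('grip at z .21',plane(w,g,.21), tri([(w,g)]+[(a,x[1]) for x in blobs(a,(5,110,100),(16,255,255),8) if 262<x[1][0]<290 and 175<x[1][1]<205][:1]) )
m=np.zeros((600,800,3),np.uint8)
m[:,:400]=cv2.resize(a['image'][135:285,240:340],(400,600))
m[:300,400:]=cv2.resize(w['image'],(400,300))
cv2.imwrite('pics/j.png',m)
E
```

```text
19.05 [0.56208129 0.03323929 0.35791464] [ 0.39062056 -0.05996062 -0.00059026]
[[267.0, 218.8], [267.0, 239.0]] [[282.0, 199.2]]
[[267.1, 218.8], [267.0, 238.9]] [[282.0, 199.2]]
[[267.1, 218.8], [267.0, 238.9]] [[282.0, 199.2]]
grip at z .21 [0.56067783 0.03495425 0.21      ] (array([0.56072591, 0.03388895, 0.21124626]), [0.000710894907469954, 0.0007108949074699466])
```

View pics/j.png

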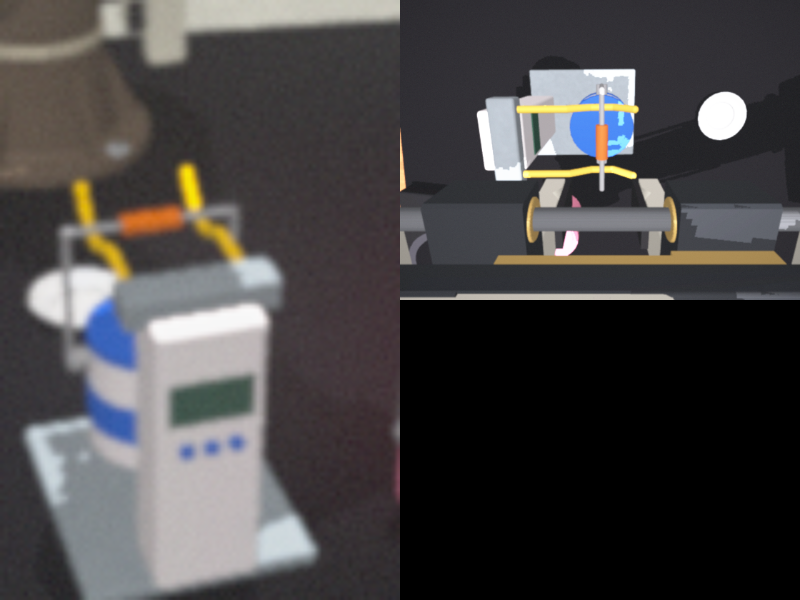

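The pail hangs still. Its bar lies across both prongs, with the grip measured at (0.561, 0.034, 0.211) against the seat at (0.562, 0.032, 0.210). The arm is clear.

```bash
python3 -c "
from station import arm
print(arm.job_done())"
```

```text
the job is handed in; nothing more can be done
None
```

The blue pail hangs still by its bail from both prongs, about 35 mm clear of the bench, with the arm withdrawn; the job was handed in at about 20 s, and no verdict was returned.

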